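Press the case lid home and bolt it

TASK

The lid of the grey storage case is standing ajar on its stiff seal. Press it down until it is fully home, then lock it: lift the bolt by its knob over the bump, slide it all the way to the left over the lid's tongue and let it drop down behind the bump. Leave the other things on the table where they are.

Things in the scene. Friction and masses are not known exactly. Their poses are not given: they have to be found in the camera images.
- case: Grey storage case, 130x180 mm, 72 mm high, on a plywood base board 210x250x12 mm; fixed. Origin: centre of the board's underside. x points from the front (bolt side, nearest the robot) to the rear (hinges), y left, z up. On its front a grey ledge, 40 mm deep, top 60 mm above the table, carries the bolt; on the ledge's front edge stands a steel plate, top at 90 mm, its black slot showing the bolt's path.
- lid (a joint): Opening angle (rad) of the case's green lid (134x184x10 mm), hinged at its rear edge, 86 mm behind the case's origin, 76 mm above the table. 0 = fully home (upper face at 82 mm); starts 0.10 to 0.20, front edge 13 to 27 mm proud. Stiff: stays where left, does not spring back; takes about 8 N down on the pad, more nearer the hinge; a firm stop is felt when home.
- lid_pad (a point): Top centre of the black ribbed thumb pad (36x56 mm) on the lid, left of the middle, near the front edge, 105 mm in front of the hinge: the place to press. 84 mm above the table when the lid is home. Moves with the lid.
- lid_tongue (a point): Upper face, middle, of the steel tongue (30 mm wide, 6 mm thick) that projects 30 mm from the middle of the lid's front edge over the ledge. Moves with the lid. The bolt's bar lies 2 mm above it when lid and bolt are home; a lid left ajar is in the bolt's way.
- bolt (a joint): Travel (m) of the steel bolt along the ledge toward the case's +y (left seen from the robot). 0 = open, right end (start); 0.045 = stop at the left end, bar over the lid's tongue. A fixed 7 mm high bump on the ledge blocks its foot between about 0.006 and 0.039 unless the bolt is lifted by more than 7 mm; beyond, it drops down behind the bump by its own weight.
- bolt_lift (a joint): How far the bolt is lifted straight up (m). 0 = down on the ledge, 0.014 = upper stop. Lifts freely and falls back by its own weight (1.5 N).
- bolt_knob (a point): Centre of the bolt's upright knob: black stem 18 mm in diameter, from the bar's top (25 mm below this point) to 15 mm above it, then a red cap 24 mm in diameter, 7 mm thick. 115 mm above the table when the bolt is down. The bar under it (14 mm wide) runs along the case's y. Moves with the bolt.
- tape_measure_mid (a point): Bystander: yellow tape measure, 36x77x62 mm; this point is its centre. Not part of the job.
- tape_1_mid (a point): Bystander: roll of cream masking tape lying flat, 104 mm across, 25 mm high; this point is its centre. Not part of the job.
- jar_screws_mid (a point): Bystander: small screw jar with a dark green lid, 54 mm across, about 85 mm high; this point is its centre. Not part of the job.
- block_a_mid (a point): Bystander: plain wooden block, 45x90x38 mm; this point is its centre. Not part of the job.
- driver_yellow_mid (a point): Bystander: screwdriver with a yellow handle, 172 mm long, lying flat; this point is its centre. Not part of the job.

How it is judged:
On the way:
1. the lid is pressed fully home while the bolt is still open (value of joint lid below 0.022 rad and value of joint bolt below 0.015 m), for 0.2 s.
At the end, for the whole second after the job is handed in: The lid is home (within 0.022 rad, about 3 mm at its front edge), the bolt has travelled left past the bump (more than 36 of 45 mm) and rests down behind it (lifted less than 3 mm), at rest (value of joint lid below 0.022 rad and value of joint bolt above 0.036 m and value of joint bolt_lift below 0.003 m and velocity of joint bolt between -0.01 and 0.01 m/s); the robot touches nothing.
It fails at once if a bystander is shifted by more than 30 mm (distance of any of tape_measure_mid, tape_1_mid, jar_screws_mid, block_a_mid, driver_yellow_mid from where it was at the start of the episode above 0.03 m).
It also fails if it takes over 48 s, if anything falls off the work surface, if the arm or the gripper's body presses on something with over 40 N, if the wrist force passes 120 N, or if a joint passes its speed limit or range.

ROBOT

A 7-joint arm with a two-finger parallel gripper is mounted at the origin on a cart in front of the work surface, level with it; the furniture and walls round the work are solid. World frame = base frame: x ahead of the robot, y to its left, z up, the work surface at z = 0. Lengths are in m, angles in rad, forces in N, time in s.
With the tool pointing down it reaches from about 0.35 to 0.9 m from the base axis. Payload 7.2 kg.
Tool frame: the origin (TCP) lies at the centre of the arm's flange, where the gripper is bolted on; the fingertips stand 182 mm ahead of it and the grasp point (between the pads) lies 163 mm ahead of it; z points along the fingers, y is the direction in which the jaws open and shut (so a half turn about z gives the same grasp; the last joint's range is limited). The gripper opens to 88 mm and grips with 3 to 60 N. Pads are 20 mm wide; open, the fingers measure 115 mm over their backs; the gripper's body (75 mm by 178 mm) begins 61 mm behind the grasp point.
Start: joints at [1.24, 0.411, -0.013, 1.596, 0.006, 1.134, -0.082], TCP at [0.162, -0.604, 0.405] pointing down, gripper open.
Joint ranges: [-2.95, 2.95], [-0.29, 1.99], [-1.47, 1.44], [0.14, 2.54], [-1.03, 4.17], [0.13, 1.85], [-2.86, 2.86]. Speed limits (rad/s): [2.39, 2.39, 3.01, 3.01, 3.14, 3.14, 3.14].

INTERFACE

Orientations are given as a unit quaternion [w, x, y, z].
In Python, from cell import r gives the robot as it stands.
- The arm moves only by the tool arm_command, never from a script. Its argument "series" is a list of rows, each an object with "xyz": the shift along the tool's x, y, z in m, a list of three; "rotation": the turn, a rotation vector about the tool's x, y, z in rad, a list of three; "fingers": the opening in per cent of the stroke, from 0 (shut) to 100 (fully open). In form: [{"xyz": [dx, dy, dz], "rotation": [wx, wy, wz], "fingers": fingers}, ...]. A call has 1 to 12 rows; each row shifts and turns the commanded pose from where the row before left it, along the tool's axes as they then stand; what a row does not reach is not made up. A row lasts 1/12 s, in which the tool goes at most 41.7 mm and 7.16 degrees, less where a joint would pass 70% of its speed; a pose out of reach is approached as far as the arm can. A call is refused whole if a number of a shift passes 0.0417 or a number of a turn 0.125, either way. A call with a gripper value outside its range is refused whole. The fingers move at their own pace and stop on an object; the grip force is fixed at half the most. Time passes only in rows, so rows that do not move let the fingers close. It gives the time, the measured TCP pose, the force and the opening at its end, in the units of the state.
- r.get_state(): the state, without advancing time (a new reading comes with each control period).
- r.get_image(name): name is "scene" or "top" or "wrist"; returns a dict with "img" (400x640x3 uint8, red, green, blue), "depth" (400x640 float32, m along the optical axis (not along the pixel's ray), 0 where there is no reading), "vertical_fov" (degrees; the focal length in pixels is half the picture's height over the tangent of half this angle, whatever the lens; pixels are square), "cx", "cy" (the principal point, pixels), "rvec" (rotation vector, rad) and "tvec" (3), from world to camera coordinates, as OpenCV has them. Camera axes: x right, y down, z forward; pixel columns grow to the right and rows downward; lengths in m; the calibration is good to about 2 mm. The wrist camera is an equidistant fisheye: a pixel r from the principal point sees the ray r / f radians off the axis. A picture is of the moment at which its call begins.
- r.sign_off(): hands the job in, once; it reports no verdict.
The state is a dict: "clock": time; "joints": joint angles; "joint_vel": joint speeds; "joint_efforts": joint torques, N m; "ee_pos": TCP position; "orientation": TCP orientation; "contact_force": force on the tool from outside, world axes, zero at the start; "wrist_torque": the same for the moment, N m; "grip_width": finger opening in m.
Only numpy, scipy, OpenCV 4.12 (cv2) and the standard library are available. Lean on these libraries where they do the work, as an engineer would, in place of code of your own. Each camera call takes 0.05 s, during which the arm holds its last target.

## Working session

There is one attempt and no reset: what is moved stays moved. The work goes in short steps, Python scripts to look and compute and a tool call to move; the robot and the scene stay as the last step left them, time stands still between calls to the robot, and variables do not carry over. Pictures are saved under pics/ and viewed, and the job is handed in when it is done.

Besides the shell and the picture viewer there is one more tool, called after ">>>" in YAML: its name, and indented under it one key for each argument. arm_command: Moves the arm, as the interface text tells. Its arguments: {"type":"object","properties":{"series":{"type":"array","items":{"type":"object","properties":{"xyz":{"type":"array","items":{"type":"number"}},"rotation":{"type":"array","items":{"type":"number"}},"fingers":{"type":"number"}}}}},"required":["series"]}

```bash
ls; mkdir -p pics; python3 - <<'E'
from cell import r
import cv2
s=r.get_state();print({k:(v if isinstance(v,(int,float)) else [round(float(x),4) for x in v]) for k,v in s.items()})
for n in ["scene","top"]:
    d=r.get_image(n);cv2.imwrite(f"pics/{n}0.png",d["img"][:,:,::-1]);print(n,d["vertical_fov"],d["cx"],d["cy"],d["rvec"],d["tvec"])
E
```

```text
pics
{'clock': 0.0, 'joints': [1.2398, 0.4119, -0.0127, 1.597, 0.0056, 1.1343, -0.0822], 'joint_vel': [-0.0008, 0.0013, 0.0017, -0.0003, -0.0007, 0.0004, 0.0023], 'joint_efforts': [0.0009, -58.7952, 0.6419, -29.1067, -0.054, 0.0183, 0.0001], 'ee_pos': [0.1623, -0.6033, 0.4038], 'orientation': [-0.0008, 0.9914, 0.131, -0.0001], 'contact_force': [-0.745, -0.2549, -0.1579], 'wrist_torque': [0.0036, 0.0377, -0.0212], 'grip_width': 0.0879724462394858}
scene 46.119163362276296 326.41201726283475 192.04359316132098 [ 1.20900027 -2.11495585  1.13633549] [0.37369535 0.3378644  1.10545809]
top 44.30983196349627 313.23406026801615 199.85459301120176 [ 2.0919039  -2.14164517  0.20045212] [0.09977235 0.57916469 1.36143043]
```

View pics/scene0.png

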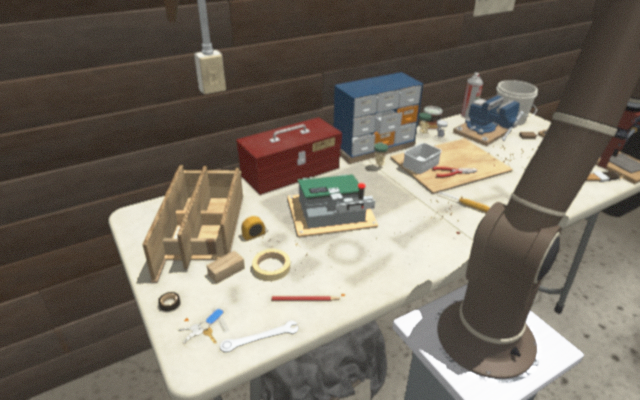

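View pics/top0.png

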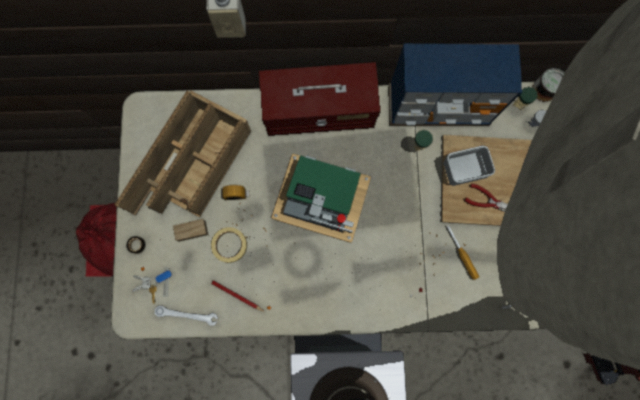

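The case sits near pixel (322,197) in the top view, its red cap at (341,218) and its pad at (304,190). Next I'll measure these from depth.

```bash
cat > h.py <<'E'
import numpy as np, cv2
from cell import r
def cloud(d):
    f=200/np.tan(np.radians(d["vertical_fov"]/2))
    h,w=d["depth"].shape;v,u=np.mgrid[:h,:w];z=d["depth"]
    P=np.stack([(u-d["cx"])/f*z,(v-d["cy"])/f*z,z],-1)
    R=cv2.Rodrigues(np.array(d["rvec"],float))[0]
    return (P-np.array(d["tvec"]).ravel())@R, z>0
def proj(d,X):
    f=200/np.tan(np.radians(d["vertical_fov"]/2))
    R=cv2.Rodrigues(np.array(d["rvec"],float))[0]
    p=np.atleast_2d(X)@R.T+np.array(d["tvec"]).ravel()
    return np.c_[p[:,0]/p[:,2]*f+d["cx"],p[:,1]/p[:,2]*f+d["cy"]]
E
python3 - <<'E'
from h import *
for n,(u0,v0,u1,v1) in {"top":(265,145,380,250),"scene":(275,165,390,240)}.items():
    d=r.get_image(n);W,ok=cloud(d)
    c=d["img"][v0:v1,u0:u1,::-1];cv2.imwrite(f"pics/{n}c.png",cv2.resize(c,None,fx=5,fy=5,interpolation=cv2.INTER_CUBIC))
    np.savez(n+".npz",W=W,ok=ok,img=d["img"])
    I=d["img"].astype(int);m=np.zeros(ok.shape,bool);m[v0:v1,u0:u1]=1;m&=ok
    red=m&(I[...,0]>120)&(I[...,1]<70)&(I[...,2]<70)
    g=m&(I[...,1]>I[...,0]+20)&(I[...,1]>I[...,2]+5)
    wood=m&(I[...,0]>I[...,2]+50)&~red&(abs(W[...,2]-.012)<.006)
    print(n,"red",red.sum(),W[red].mean(0),W[red].min(0),W[red].max(0))
    for k,mm in (("green",g),("wood",wood)):
        pts=W[mm][:,:2]; rc=cv2.minAreaRect((pts*1000).astype(np.float32)); print(k,mm.sum(),rc,cv2.boxPoints(rc).round(0).tolist())
    A=W[g];a=np.linalg.lstsq(np.c_[A[:,:2],np.ones(len(A))],A[:,2],rcond=None)[0];print("plane",a,np.hypot(*a[:2]),A[:,2].min(),A[:,2].max())
E
```

```text
top red 47 [0.51385017 0.01168829 0.13644441] [0.50372618 0.00091977 0.13117278] [0.52250141 0.02029116 0.14205075]
green 2377 ((619.7247314453125, 56.714683532714844), (180.51409912109375, 131.52127075195312), 71.9398422241211) [[529.0, -9.0], [654.0, -49.0], [710.0, 122.0], [585.0, 163.0]]
wood 1071 ((597.6398315429688, 63.29645538330078), (247.28709411621094, 204.17271423339844), 71.87845611572266) [[462.0, -22.0], [656.0, -86.0], [733.0, 149.0], [539.0, 213.0]]
plane [-0.17300861  0.05583571  0.19791595] 0.1817955037712344 0.014394807782281659 0.11289724291587977
scene red 17 [0.50780317 0.01525577 0.13453338] [0.50290367 0.00580502 0.13019383] [0.51847571 0.02350884 0.13966669]
green 909 ((677.26904296875, 25.685791015625), (191.2200469970703, 303.6763916015625), 58.75289535522461) [[498.0, 23.0], [757.0, -135.0], [857.0, 29.0], [597.0, 186.0]]
wood 808 ((659.0731201171875, 57.816009521484375), (254.49942016601562, 360.73272705078125), 78.59587860107422) [[457.0, -31.0], [811.0, -103.0], [861.0, 147.0], [507.0, 218.0]]
plane [-0.25439483  0.09127176  0.24308283] 0.27027257372913066 -0.008333466179361836 0.10989294698207362
```

View pics/topc.png

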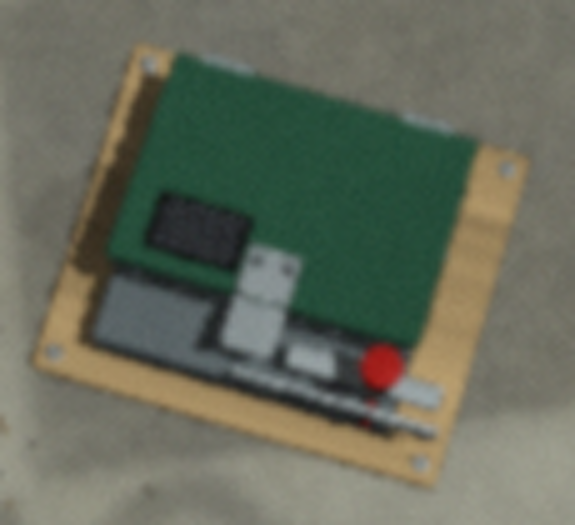

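View pics/scenec.png

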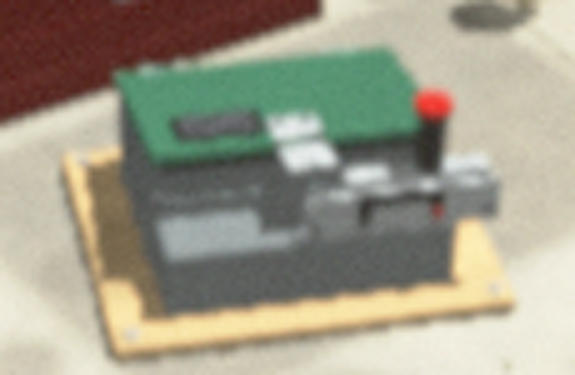

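```bash
python3 - <<'E'
from h import *
z=np.load("top.npz");W,ok,I=z["W"],z["ok"],z["img"].astype(int)
m=np.zeros(ok.shape,bool);m[183:200,294:316]=1
dk=m&ok&(I.sum(2)<120)&(W[...,2]>.08)
th=np.radians(-18.1);ex=np.array([np.cos(th),np.sin(th)]);ey=np.array([-ex[1],ex[0]]);c=np.array([.5976,.0633])
def case(p): return np.array([(p[:2]-c)@ex,(p[:2]-c)@ey])
P=W[dk];print(dk.sum(),P.mean(0),cv2.minAreaRect((P[:,:2]*1000).astype(np.float32)),case(P.mean(0)))
g=(I[...,1]>I[...,0]+20)&(I[...,1]>I[...,2]+5)&ok&(W[...,2]>.07);g[:, :265]=0;g[:,380:]=0;g[:145]=0;g[250:]=0
A=W[g];a=np.linalg.lstsq(np.c_[A[:,:2],np.ones(len(A))],A[:,2],rcond=None)[0];print("lid tilt",np.hypot(*a[:2]),a)
print("knob",case(np.array([.51385,.01169])))
X=np.array([-.064,-.0746])
print("padexp",c+ex*-.019+ey*.04)
E
```

```text
89 [0.5978106  0.11316688 0.10366982] ((597.865966796875, 110.99905395507812), (55.738590240478516, 35.09497833251953), 68.90178680419922) [-0.01529229  0.04746468]
lid tilt 0.18927196327188592 [-0.1795968   0.05973997  0.20199136]
knob [-0.06357168 -0.07507527]
padexp [0.59196726 0.10722348]
```

>>> arm_command:
  series:
    - {"xyz": [0.0, 0, 0], "rotation": [0, 0, 0.12], "fingers": 0}
    - {"xyz": [0, 0, 0], "rotation": [0, 0, 0.12], "fingers": 0}
    - {"xyz": [0, 0, 0], "rotation": [0, 0, 0.12], "fingers": 0}
    - {"xyz": [0, 0, 0], "rotation": [0, 0, 0.12], "fingers": 0}
    - {"xyz": [0, 0, 0], "rotation": [0, 0, 0.098], "fingers": 0}

```text
clock: 0.62
ee_pos: [0.1623, -0.6035, 0.4044]
orientation: [-0.0, 0.987, -0.16, -0.0]
contact_force: [-0.4, 0.8, -0.3]
grip_width: 0.0581
```

>>> arm_command:
  series:
    - {"xyz": [0.0083, -0.0371, 0], "rotation": [0, 0, 0], "fingers": 0}
    - {"xyz": [0.0083, -0.0371, 0], "rotation": [0, 0, 0], "fingers": 0}
    - {"xyz": [0.0083, -0.0371, 0], "rotation": [0, 0, 0], "fingers": 0}
    - {"xyz": [0.0083, -0.0371, 0], "rotation": [0, 0, 0], "fingers": 0}
    - {"xyz": [0.0083, -0.0371, 0], "rotation": [0, 0, 0], "fingers": 0}
    - {"xyz": [0.0083, -0.0371, 0], "rotation": [0, 0, 0], "fingers": 0}
    - {"xyz": [0.0083, -0.0371, 0], "rotation": [0, 0, 0], "fingers": 0}
    - {"xyz": [0.0083, -0.0371, 0], "rotation": [0, 0, 0], "fingers": 0}
    - {"xyz": [0.0083, -0.0371, 0], "rotation": [0, 0, 0], "fingers": 0}
    - {"xyz": [0.0083, -0.0371, 0], "rotation": [0, 0, 0], "fingers": 0}
    - {"xyz": [0.0083, -0.0371, 0], "rotation": [0, 0, 0], "fingers": 0}

```text
clock: 1.53
ee_pos: [0.3761, -0.2421, 0.4048]
orientation: [0.0, 0.988, -0.157, 0.0]
contact_force: [0.2, -0.4, 0.4]
grip_width: 0.0005
```

>>> arm_command:
  series:
    - {"xyz": [0.0083, -0.0371, 0], "rotation": [0, 0, 0], "fingers": 0}
    - {"xyz": [0.0083, -0.0371, 0], "rotation": [0, 0, 0], "fingers": 0}
    - {"xyz": [0.0083, -0.0371, 0], "rotation": [0, 0, 0], "fingers": 0}
    - {"xyz": [0.0083, -0.0371, 0], "rotation": [0, 0, 0], "fingers": 0}
    - {"xyz": [0.0083, -0.0371, 0], "rotation": [0, 0, 0], "fingers": 0}
    - {"xyz": [0.0083, -0.0371, 0], "rotation": [0, 0, 0], "fingers": 0}
    - {"xyz": [0.0083, -0.0371, 0], "rotation": [0, 0, 0], "fingers": 0}
    - {"xyz": [0.0083, -0.0371, 0], "rotation": [0, 0, 0], "fingers": 0}
    - {"xyz": [0.0083, -0.0371, 0], "rotation": [0, 0, 0], "fingers": 0}
    - {"xyz": [0.0083, -0.0371, 0], "rotation": [0, 0, 0], "fingers": 0}
    - {"xyz": [0.0083, -0.0371, 0], "rotation": [0, 0, 0], "fingers": 0}

```text
clock: 2.45
ee_pos: [0.5896, 0.1174, 0.4045]
orientation: [0.0, 0.988, -0.157, -0.0]
contact_force: [1.4, 0.4, 0.2]
grip_width: 0.0004
```

>>> arm_command:
  series:
    - {"xyz": [0.0055, 0.0024, 0.03], "rotation": [0, 0, 0], "fingers": 0}
    - {"xyz": [0, 0, 0.03], "rotation": [0, 0, 0], "fingers": 0}
    - {"xyz": [0, 0, 0.025], "rotation": [0, 0, 0], "fingers": 0}
    - {"xyz": [0, 0, 0.02], "rotation": [0, 0, 0], "fingers": 0}
    - {"xyz": [0, 0, 0], "rotation": [0, 0, 0], "fingers": 0}

```text
clock: 2.87
ee_pos: [0.592, 0.1114, 0.2951]
orientation: [0.001, 0.988, -0.157, -0.003]
contact_force: [-2.0, -1.1, -0.4]
grip_width: 0.0004
```

```bash
python3 - <<'E'
from h import *
print(r.get_state()["ee_pos"])
for n in("scene","wrist"):
  d=r.get_image(n);i=d["img"][:,:,::-1]
  if n=="scene": i=cv2.resize(i[150:250,265:400],None,fx=5,fy=5)
  cv2.imwrite(f"pics/{n}1.png",i)
E
```

```text
[0.59200439 0.11135518 0.29510392]
```

View pics/scene1.png

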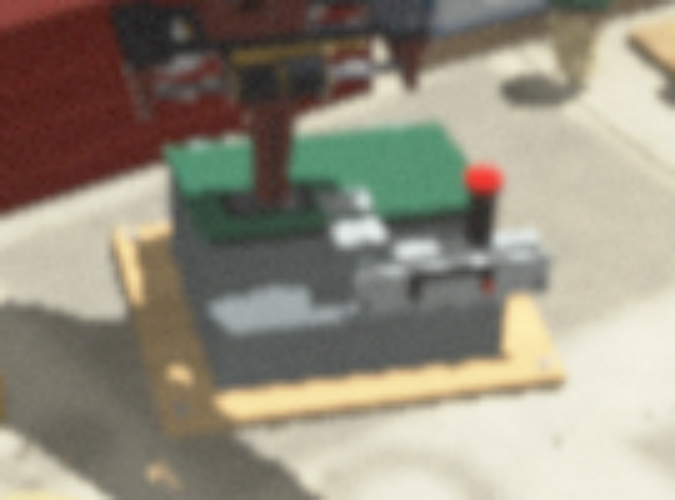

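View pics/wrist1.png

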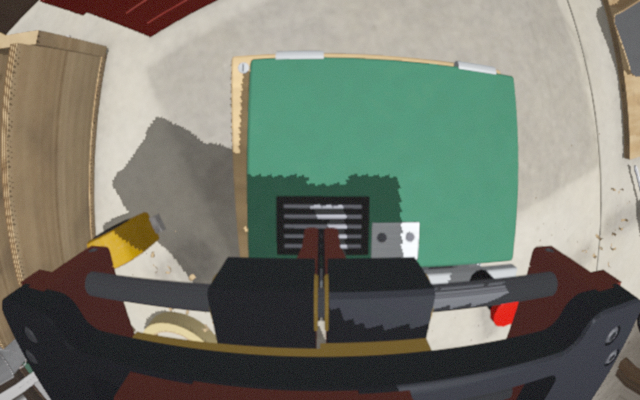

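The closed fingertips are centred over the black pad (scene view ~(270,200), wrist view ~(322,235)). I'll press now.

>>> arm_command:
  series:
    - {"xyz": [0, 0, 0.006], "rotation": [0, 0, 0], "fingers": 0}
    - {"xyz": [0, 0, 0.006], "rotation": [0, 0, 0], "fingers": 0}
    - {"xyz": [0, 0, 0.005], "rotation": [0, 0, 0], "fingers": 0}
    - {"xyz": [0, 0, 0.005], "rotation": [0, 0, 0], "fingers": 0}
    - {"xyz": [0, 0, 0.004], "rotation": [0, 0, 0], "fingers": 0}
    - {"xyz": [0, 0, 0.002], "rotation": [0, 0, 0], "fingers": 0}

```text
clock: 3.47
ee_pos: [0.5929, 0.1127, 0.2723]
orientation: [-0.0, 0.988, -0.157, -0.0]
contact_force: [-5.3, 0.9, 7.8]
grip_width: 0.0004
```

>>> arm_command:
  series:
    - {"xyz": [0, 0, 0.002], "rotation": [0, 0, 0], "fingers": 0}
    - {"xyz": [0, 0, 0.002], "rotation": [0, 0, 0], "fingers": 0}
    - {"xyz": [0, 0, 0.001], "rotation": [0, 0, 0], "fingers": 0}

```text
clock: 3.72
ee_pos: [0.5928, 0.1127, 0.2675]
orientation: [-0.0, 0.988, -0.157, -0.0]
contact_force: [-5.5, 1.6, 6.8]
grip_width: 0.0006
```

>>> arm_command:
  series:
    - {"xyz": [0, 0, 0.002], "rotation": [0, 0, 0], "fingers": 0}
    - {"xyz": [0, 0, 0.001], "rotation": [0, 0, 0], "fingers": 0}
    - {"xyz": [0, 0, 0], "rotation": [0, 0, 0], "fingers": 0}

```text
clock: 3.97
ee_pos: [0.5928, 0.1128, 0.2661]
orientation: [-0.0, 0.988, -0.157, -0.0]
contact_force: [-9.2, -0.7, 19.0]
grip_width: 0.0004
```

The stop is felt: the tip is at 84 mm and the force is climbing to 19 N. I'll press a little more firmly and hold.

>>> arm_command:
  series:
    - {"xyz": [0, 0, 0.0015], "rotation": [0, 0, 0], "fingers": 0}
    - {"xyz": [0, 0, 0], "rotation": [0, 0, 0], "fingers": 0}
    - {"xyz": [0, 0, 0], "rotation": [0, 0, 0], "fingers": 0}

```text
clock: 4.22
ee_pos: [0.5927, 0.1129, 0.2659]
orientation: [-0.0, 0.988, -0.157, 0.0]
contact_force: [-14.0, -1.1, 28.8]
grip_width: 0.0001
```

>>> arm_command:
  series:
    - {"xyz": [0, 0, -0.02], "rotation": [0, 0, 0], "fingers": 0}
    - {"xyz": [0, 0, -0.03], "rotation": [0, 0, 0], "fingers": 0}
    - {"xyz": [0, 0, -0.03], "rotation": [0, 0, 0], "fingers": 60}
    - {"xyz": [0, 0, -0.03], "rotation": [0, 0, 0], "fingers": 60}
    - {"xyz": [0, 0, 0], "rotation": [0, 0, 0], "fingers": 60}

```text
clock: 4.63
ee_pos: [0.5948, 0.1125, 0.3791]
orientation: [-0.002, 0.988, -0.157, 0.005]
contact_force: [1.3, 0.6, 0.4]
grip_width: 0.0163
```

```bash
python3 - <<'E'
from h import *
d=r.get_image("scene");i=d["img"][:,:,::-1]
cv2.imwrite(f"pics/scene2.png",cv2.resize(i[150:250,265:400],None,fx=5,fy=5))
W,ok=cloud(d);I=d["img"].astype(int)
red=ok&(I[...,0]>120)&(I[...,1]<70)&(I[...,2]<70)&(W[...,2]>.12)&(W[...,2]<.145)&(abs(W[...,0]-.51)<.03)
print(W[red].mean(0)if red.any() else None)
g=(I[...,1]>I[...,0]+20)&(I[...,1]>I[...,2]+5)&ok&(W[...,2]>.07)&(W[...,2]<.11)&(W[...,0]<.73)
A=W[g];a=np.linalg.lstsq(np.c_[A[:,:2],np.ones(len(A))],A[:,2],rcond=None)[0];print("tilt",np.hypot(*a[:2]),A[:,2].mean())
d=r.get_image("wrist");cv2.imwrite(f"pics/wrist2.png",d["img"][:,:,::-1])
s=r.get_state();print(s["ee_pos"],s["orientation"])
E
```

```text
[0.50768    0.01490017 0.1341787 ]
tilt 0.007446654979426425 0.07956193612665871
[0.59370033 0.1118548  0.37389952] [-4.69980715e-04  9.87577016e-01 -1.57124340e-01  1.83239429e-03]
```

View pics/scene2.png

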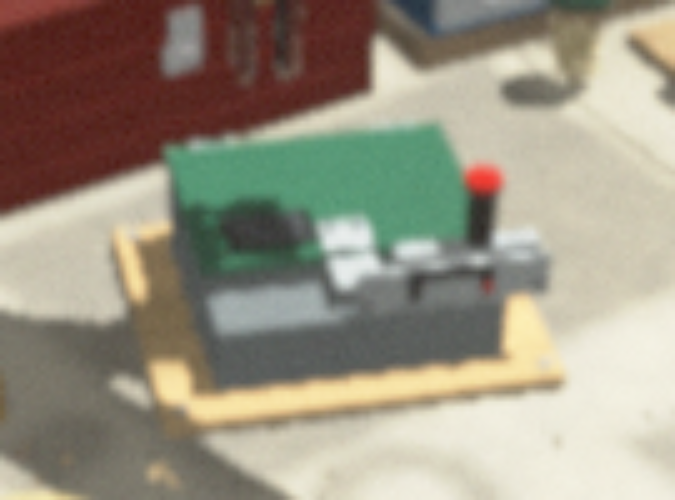

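View pics/wrist2.png

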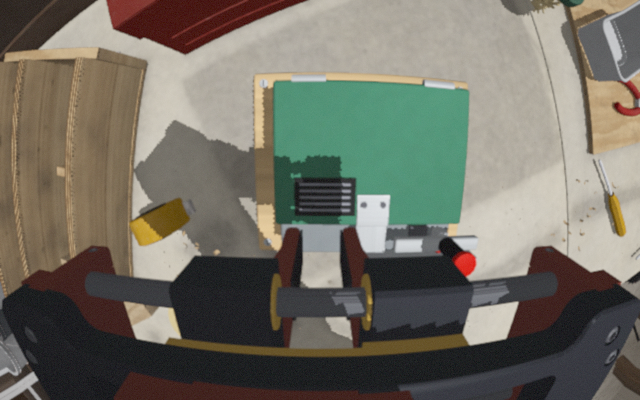

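The lid is home: tilt ≈0.007 rad, with the bolt still open. In the scene crop the red cap is at (484,178). Next I'll move over the knob.

>>> arm_command:
  series:
    - {"xyz": [-0.0115, 0.03, 0], "rotation": [0, 0, 0], "fingers": 60}
    - {"xyz": [-0.0115, 0.03, 0], "rotation": [0, 0, 0], "fingers": 60}
    - {"xyz": [-0.0115, 0.03, 0], "rotation": [0, 0, 0], "fingers": 60}
    - {"xyz": [-0.0112, 0.03, 0], "rotation": [0, 0, 0], "fingers": 60}
    - {"xyz": [0, 0, 0], "rotation": [0, 0, 0], "fingers": 60}
    - {"xyz": [0, 0, 0], "rotation": [0, 0, 0], "fingers": 60}

```text
clock: 5.23
ee_pos: [0.5119, 0.0103, 0.3713]
orientation: [0.001, 0.987, -0.158, -0.001]
contact_force: [0.7, 0.1, 0.2]
grip_width: 0.0525
```

```bash
python3 - <<'E'
from h import *
d=r.get_image("wrist");cv2.imwrite(f"pics/wrist3.png",d["img"][:,:,::-1])
s=r.get_state();print(s["ee_pos"],s["orientation"],s["grip_width"])
# fisheye projection check of knob cap and of grasp axis
f=200/np.tan(np.radians(d["vertical_fov"]/2));R=cv2.Rodrigues(np.array(d["rvec"],float))[0];t=np.array(d["tvec"]).ravel()
for X in ([.513,.012,.137],[*s["ee_pos"][:2],.137]):
    p=R@np.array(X)+t;th=np.arctan2(np.hypot(*p[:2]),p[2]);print(X,p[:2]/np.hypot(*p[:2])*f*th+[d["cx"],d["cy"]])
I=d["img"].astype(int);red=(I[...,0]>180)&(I[...,1]<50)&(I[...,2]<50);v,u=np.nonzero(red);k=(u>200)&(u<450);print(len(u[k]),u[k].mean(),v[k].mean(),u[k].min(),u[k].max(),v[k].min(),v[k].max())
E
```

```text
[0.51263016 0.01160183 0.3715536 ] [ 6.07115635e-05  9.87512082e-01 -1.57543025e-01 -2.80457787e-04] 0.05309983851953275
[0.513, 0.012, 0.137] [316.71936379 214.84035706]
[np.float64(0.5126301551458556), np.float64(0.011601834868932449), 0.137] [317.39642696 215.13579024]<stdin>:8: RuntimeWarning: Mean of empty slice.
  ret = ret.dtype.type(ret / rcount)
Traceback (most recent call last):
ValueError: zero-size array to reduction operation minimum which has no identity
```

View pics/wrist3.png

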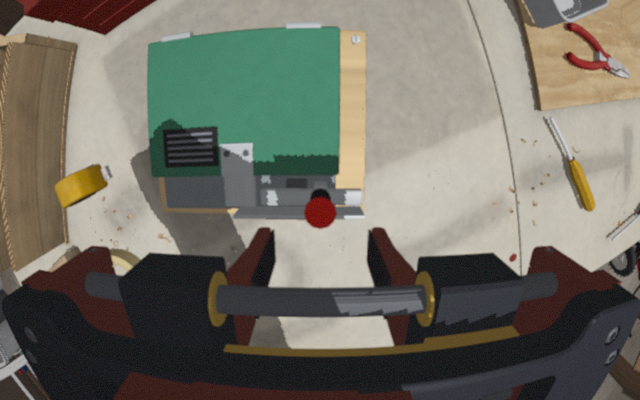

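The cap at (320,212) is about 2 mm right of and ahead of the grasp axis, so I'll correct and descend.

>>> arm_command:
  series:
    - {"xyz": [0.002, 0.002, 0.03], "rotation": [0, 0, 0], "fingers": 60}
    - {"xyz": [0, 0, 0.03], "rotation": [0, 0, 0], "fingers": 60}
    - {"xyz": [0, 0, 0.02], "rotation": [0, 0, 0], "fingers": 60}
    - {"xyz": [0, 0, 0.01], "rotation": [0, 0, 0], "fingers": 60}
    - {"xyz": [0, 0, 0.005], "rotation": [0, 0, 0], "fingers": 60}
    - {"xyz": [0, 0, 0], "rotation": [0, 0, 0], "fingers": 60}

```text
clock: 5.78
ee_pos: [0.5143, 0.0103, 0.2762]
orientation: [-0.0, 0.988, -0.156, -0.001]
contact_force: [0.3, -0.0, 0.0]
grip_width: 0.0528
```

>>> arm_command:
  series:
    - {"xyz": [0, 0, 0], "rotation": [0, 0, 0], "fingers": 60}
    - {"xyz": [0, 0, 0], "rotation": [0, 0, 0], "fingers": 60}

```text
clock: 5.95
ee_pos: [0.5147, 0.0098, 0.2782]
orientation: [-0.0, 0.988, -0.157, 0.001]
contact_force: [0.8, 0.6, 0.3]
grip_width: 0.0525
```

```bash
python3 - <<'E'
from h import *
a=r.get_image("scene")["img"][150:250,265:400,::-1];b=r.get_image("wrist")["img"][120:320,220:420,::-1]
cv2.imwrite("pics/c4.png",np.hstack([cv2.resize(a,(540,400)),cv2.resize(b,(260,400))]))
print(r.get_state()["ee_pos"])
E
```

```text
[0.51456189 0.00953409 0.27824206]
```

View pics/c4.png

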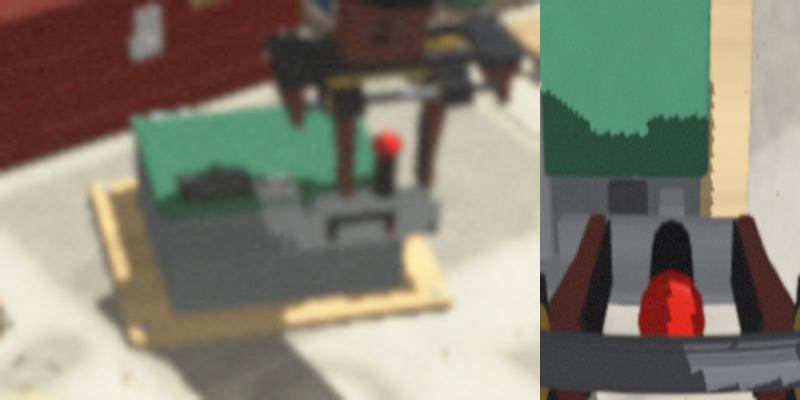

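The fingers straddle the stem, centred (cap at (388,145), fingers at 345 and 430). I'll close now.

>>> arm_command:
  series:
    - {"xyz": [0, 0, 0.001], "rotation": [0, 0, 0], "fingers": 10}
    - {"xyz": [0, 0, 0], "rotation": [0, 0, 0], "fingers": 10}
    - {"xyz": [0, 0, 0], "rotation": [0, 0, 0], "fingers": 10}
    - {"xyz": [0, 0, 0], "rotation": [0, 0, 0], "fingers": 10}
    - {"xyz": [0, 0, 0], "rotation": [0, 0, 0], "fingers": 10}
    - {"xyz": [0, 0, 0], "rotation": [0, 0, 0], "fingers": 10}

```text
clock: 6.55
ee_pos: [0.5142, 0.0098, 0.2763]
orientation: [-0.0, 0.988, -0.157, 0.0]
contact_force: [-0.1, 0.6, 1.5]
grip_width: 0.0227
```

>>> arm_command:
  series:
    - {"xyz": [0, 0, 0], "rotation": [0, 0, 0], "fingers": 10}
    - {"xyz": [0, 0, 0], "rotation": [0, 0, 0], "fingers": 10}

```text
clock: 6.72
ee_pos: [0.5142, 0.0098, 0.2762]
orientation: [-0.0, 0.988, -0.157, 0.0]
contact_force: [0.6, 2.2, 1.2]
grip_width: 0.023
```

>>> arm_command:
  series:
    - {"xyz": [0, 0, -0.005], "rotation": [0, 0, 0], "fingers": 10}
    - {"xyz": [0, 0, -0.004], "rotation": [0, 0, 0], "fingers": 10}
    - {"xyz": [0, 0, -0.002], "rotation": [0, 0, 0], "fingers": 10}
    - {"xyz": [0, 0, 0], "rotation": [0, 0, 0], "fingers": 10}

```text
clock: 7.05
ee_pos: [0.5142, 0.0097, 0.2878]
orientation: [-0.0, 0.988, -0.157, 0.0]
contact_force: [2.0, 3.5, -1.7]
grip_width: 0.0231
```

```bash
python3 - <<'E'
from h import *
a=r.get_image("scene")["img"][150:250,265:400,::-1];b=r.get_image("wrist")["img"][120:320,220:420,::-1]
cv2.imwrite("pics/c5.png",np.hstack([cv2.resize(a,(540,400)),cv2.resize(b,(260,400))]))
s=r.get_state();print(s["ee_pos"],s["grip_width"],s["contact_force"])
E
```

```text
[0.51415367 0.0097252  0.28733652] 0.022836612180282666 [ 2.75912835  4.67497536 -2.12239897]
```

View pics/c5.png

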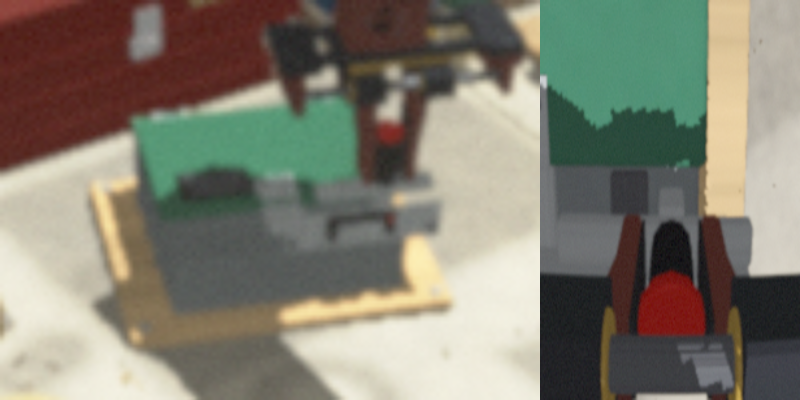

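The bolt is gripped by the cap and lifted about 11 mm. I'll slide it left (tool −y).

>>> arm_command:
  series:
    - {"xyz": [0, -0.005, 0], "rotation": [0, 0, 0], "fingers": 10}
    - {"xyz": [0, -0.005, 0], "rotation": [0, 0, 0], "fingers": 10}
    - {"xyz": [0, -0.005, 0], "rotation": [0, 0, 0], "fingers": 10}
    - {"xyz": [0, -0.005, 0], "rotation": [0, 0, 0], "fingers": 10}

```text
clock: 7.48
ee_pos: [0.5204, 0.0284, 0.2869]
orientation: [0.0, 0.988, -0.157, -0.0]
contact_force: [1.3, -0.9, -2.4]
grip_width: 0.0228
```

>>> arm_command:
  series:
    - {"xyz": [0, -0.005, 0], "rotation": [0, 0, 0], "fingers": 10}
    - {"xyz": [0, -0.005, 0], "rotation": [0, 0, 0], "fingers": 10}
    - {"xyz": [0, -0.005, 0], "rotation": [0, 0, 0], "fingers": 10}
    - {"xyz": [0, -0.005, 0], "rotation": [0, 0, 0], "fingers": 10}
    - {"xyz": [0, -0.003, 0], "rotation": [0, 0, 0], "fingers": 10}
    - {"xyz": [0, -0.002, 0], "rotation": [0, 0, 0], "fingers": 10}
    - {"xyz": [0, 0, 0], "rotation": [0, 0, 0], "fingers": 10}

```text
clock: 8.07
ee_pos: [0.5283, 0.0525, 0.2872]
orientation: [-0.0, 0.988, -0.157, 0.0]
contact_force: [3.1, -0.5, -1.1]
grip_width: 0.0232
```

>>> arm_command:
  series:
    - {"xyz": [0, -0.001, 0], "rotation": [0, 0, 0], "fingers": 10}
    - {"xyz": [0, -0.001, 0], "rotation": [0, 0, 0], "fingers": 10}
    - {"xyz": [0, 0, 0], "rotation": [0, 0, 0], "fingers": 10}

```text
clock: 8.32
ee_pos: [0.5285, 0.053, 0.287]
orientation: [0.001, 0.988, -0.157, -0.0]
contact_force: [1.2, -4.9, -1.7]
grip_width: 0.023
```

The left stop is felt (−4.9 N in y). I'll lower the bolt, open and retreat.

>>> arm_command:
  series:
    - {"xyz": [0, 0, 0.004], "rotation": [0, 0, 0], "fingers": 10}
    - {"xyz": [0, 0, 0.004], "rotation": [0, 0, 0], "fingers": 10}
    - {"xyz": [0, 0, 0.002], "rotation": [0, 0, 0], "fingers": 10}
    - {"xyz": [0, 0, 0], "rotation": [0, 0, 0], "fingers": 10}

```text
clock: 8.65
ee_pos: [0.5286, 0.0529, 0.2765]
orientation: [0.001, 0.988, -0.158, -0.0]
contact_force: [2.6, -4.6, -2.2]
grip_width: 0.0228
```

>>> arm_command:
  series:
    - {"xyz": [0, 0, 0], "rotation": [0, 0, 0], "fingers": 60}
    - {"xyz": [0, 0, 0], "rotation": [0, 0, 0], "fingers": 60}
    - {"xyz": [0, 0, 0], "rotation": [0, 0, 0], "fingers": 60}
    - {"xyz": [0, 0, 0], "rotation": [0, 0, 0], "fingers": 60}
    - {"xyz": [0, 0, 0], "rotation": [0, 0, 0], "fingers": 60}

```text
clock: 9.07
ee_pos: [0.5286, 0.0545, 0.2772]
orientation: [-0.0, 0.988, -0.157, -0.0]
contact_force: [0.2, 0.7, 0.2]
grip_width: 0.0513
```

>>> arm_command:
  series:
    - {"xyz": [0, 0, -0.01], "rotation": [0, 0, 0], "fingers": 60}
    - {"xyz": [0, 0, -0.02], "rotation": [0, 0, 0], "fingers": 60}
    - {"xyz": [0, 0, -0.03], "rotation": [0, 0, 0], "fingers": 60}
    - {"xyz": [0, 0, -0.03], "rotation": [0, 0, 0], "fingers": 60}
    - {"xyz": [0, 0, -0.03], "rotation": [0, 0, 0], "fingers": 60}
    - {"xyz": [0, 0, 0], "rotation": [0, 0, 0], "fingers": 60}
    - {"xyz": [0, 0, 0], "rotation": [0, 0, 0], "fingers": 60}

```text
clock: 9.65
ee_pos: [0.5289, 0.0544, 0.3996]
orientation: [-0.0, 0.988, -0.157, 0.002]
contact_force: [-0.0, 0.8, 0.2]
grip_width: 0.0525
```

```bash
python3 - <<'E'
from h import *
d=r.get_image("scene")
a=d["img"][150:250,265:400,::-1];b=r.get_image("wrist")["img"][:,:,::-1]
cv2.imwrite("pics/c6.png",np.hstack([cv2.resize(a,(405,300)),cv2.resize(b[100:280,180:420],(395,300))]))
W,ok=cloud(d);I=d["img"].astype(int)
red=ok&(I[...,0]>110)&(I[...,1]<70)&(I[...,2]<70)&(W[...,2]>.115)&(W[...,2]<.155)&(abs(W[...,0]-.52)<.03)
print(red.sum(),W[red].mean(0),"was .50768 .0149 .1342")
g=(I[...,1]>I[...,0]+20)&(I[...,1]>I[...,2]+5)&ok&(W[...,2]>.07)&(W[...,2]<.11)&(W[...,0]<.73)
A=W[g];q=np.linalg.lstsq(np.c_[A[:,:2],np.ones(len(A))],A[:,2],rcond=None)[0];print("tilt",np.hypot(*q[:2]),A[:,2].mean())
s=r.get_state();print(s["ee_pos"],s["contact_force"],s["clock"])
E
```

```text
20 [0.52276944 0.05602102 0.13539675] was .50768 .0149 .1342
tilt 0.007876075914615739 0.0796519445105557
[0.52827524 0.05403097 0.39691647] [ 0.23279909 -0.13642204 -0.87554842] 9.75
```

View pics/c6.png

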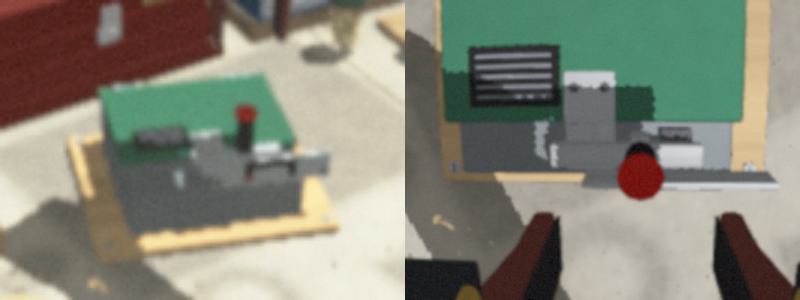

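```bash
python3 - <<'E'
from h import *
z=np.load("scene.npz")
def cen(I):
    I=I.astype(int);m=(I[...,0]>85)&(I[...,1]<.45*I[...,0])&(I[...,2]<.45*I[...,0]);m[:170]=0;m[205:]=0;m[:,:335]=0;m[:,372:]=0
    v,u=np.nonzero(m);return len(u),u.mean(),v.mean(),v.min(),v.max()
c0=cen(z["img"]);d=r.get_image("scene");c1=cen(d["img"]);print(c0,c1)
k0=np.array([.5138,.0117,.1335]);e=np.array([.311,.950,0])
for t in(.036,.041,.045):
  for l in(0,.003,.007):print(t,l,proj(d,k0+e*t+[0,0,l])[0]-proj(d,k0)[0])
print("meas",np.array(c1[1:3])-c0[1:3])
E
```

```text
(25, np.float64(361.24), np.float64(185.8), np.int64(184), np.int64(188)) (15, np.float64(346.46666666666664), np.float64(187.86666666666667), np.int64(186), np.int64(190))
0.036 0 [-11.75808918   1.32982114]
0.036 0.003 [-11.71396185   0.47685402]
0.036 0.007 [-11.65495809  -0.66366983]
0.041 0 [-13.40053495   1.51557914]
0.041 0.003 [-13.35837669   0.66224016]
0.041 0.007 [-13.3020057  -0.4787832]
0.045 0 [-14.71614878   1.66437296]
0.045 0.003 [-14.67556978   0.81073635]
0.045 0.007 [-14.62131039  -0.33068681]
meas [-14.77333333   2.06666667]
```

The cap moved by (−14.8, +2.1) px. That matches 45 mm of travel with no lift, so I'm handing in.

```bash
python3 -c "
from cell import r
print(r.sign_off())"
```

```text
the job is handed in; nothing more can be done
None
```

The lid is pressed home and the bolt is locked over its tongue, down behind the bump. I handed the job in at about 10 s of the 48 s allowed.

- **Lid:** I pressed on the pad with closed fingertips until the stop was felt. The fingertips were at 84 mm and the force rose to about 29 N. The bolt was still open. The camera then measured a tilt of about 0.008 rad, and it read the same after locking.
- **Bolt:** I gripped the knob by its red cap, lifted it about 11 mm and slid it left until the stop pushed back with about 5 N. Then I lowered it and released it.
- **Last checks:** The cap's shift in the image matches 45 mm of travel with no lift. The depth reading gave about 44 mm of travel and 1 mm of height, from only about 20 noisy pixels. That small disagreement is within the limits.
- **End state:** The gripper was about 12 cm clear of the knob, with only noise-level force readings. I sent the arm nowhere near the other things on the table, but I did not measure their positions afterwards.

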